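# Shim the rocking tube mixer

### The arm

A 7-joint arm with a two-finger parallel gripper is mounted at the origin on the work surface. World frame = base frame: x ahead of the robot, y to its left, z up, the work surface at z = 0. Lengths are in m, angles in rad, forces in N, time in s.
With the tool pointing down it reaches from about 0.425 to 0.875 m from the base axis. Payload 4.7 kg.
Tool frame: the origin (TCP) lies at the very end of the fingers, on their centre line; the grasp point (between the pads) lies 19 mm behind it; z points along the fingers, y is the line along which they close (so a half turn about z gives the same grasp; the last joint's range is limited). The gripper opens to 87 mm and grips with 3 to 60 N. Pads are 19 mm wide; open, the fingers measure 117 mm over their backs; the gripper's body (75 mm by 190 mm) begins 51 mm behind the grasp point.
Start: joints at [1.143, 0.321, -0.07, 1.45, 0.023, 1.371, -0.057], TCP at [0.278, -0.588, 0.223] pointing down, gripper open.
Joint ranges: [-2.86, 2.86], [-0.3, 2.09], [-1.38, 1.24], [0.06, 2.45], [-1.56, 4.7], [0.09, 2.05], [-2.69, 2.69]. Speed limits (rad/s): [2.57, 2.57, 3.14, 3.14, 3.14, 3.14, 3.14].

### API

Orientations are given as a rotation vector (axis times angle).
In Python, from bench import ctrl, vision gives the robot as it stands.
- The arm moves only by the tool jog_arm, never from a script. Its argument "increments" is a list of rows, each an object of numbers: "tx", "ty", "tz": the shift along the tool's x, y, z in mm; "wx", "wy", "wz": the turn, a rotation vector about the tool's x, y, z in rad; "gripper": the opening, from 0 (shut) to 1 (fully open). In form: [{"tx": .., "ty": .., "tz": .., "wx": .., "wy": .., "wz": .., "gripper": ..}, ...]. A call has exactly 5 rows; each row is the pose to reach, as a shift and turn from the pose commanded when the call began, along the tool's axes at that moment; what a row does not reach only later rows make up. A row lasts 1/12 s, in which the tool goes at most 41.7 mm and 7.16 degrees, less where a joint would pass 70% of its speed; a pose out of reach is approached as far as the arm can. A call with a gripper value outside its range is refused whole. The fingers move at their own pace and stop on an object; "grip_force" is the grip in N (left out, the last holds). Time passes only in rows, so rows that repeat a pose let the fingers close, or fill a call up. It gives the time, the measured TCP pose, the force, the opening and the grip force at its end, in the units of the state.
- ctrl.get_state(): the state, without advancing time (a new reading comes with each control period).
- vision.get_image(name): name is "scene" or "top"; returns a dict with "color" (400x640x3 uint8, blue, green, red), "fx", "fy", "cx", "cy" (pixels), "extrinsics" (4x4, takes a point from world to camera coordinates). Camera axes: x right, y down, z forward; pixel columns grow to the right and rows downward; lengths in m; the calibration is good to about 2 mm. A picture is of the moment at which its call begins. There is no depth.
- ctrl.close_job(): hands the job in; it is judged then, once.
Trained networks look in the newest picture that a camera, given by its name, has taken for a name from the list of things; names that differ only in an ending like _2 or _b are one class to them, and where a whole thing is asked for, a point or a joint stands for the part that bears it (a point fixed in the world has none). Each returns a list of dicts, best first, with "conf" (0 to 1); they miss things now and then, are a little off and sometimes report something else, mostly with a low value. They report only what shows in the picture. A call takes as long as a camera call. They do not tell look-alikes from the thing itself.
- vision.spot_in(camera, thing): "bbox" ([left, top, right, bottom] in pixels, round what is visible of it).
The state is a dict: "time": time; "joint_positions": joint angles; "qd": joint speeds; "joint_torque": joint torques, N m; "position": TCP position; "tool_rot": TCP orientation; "ft_force": force on the tool from outside, world axes, zero at the start; "torque": the same for the moment, N m; "grip_width": opening from 0.0 (shut) to 1.0 (fully open); "grip_force": force on a finger pad.
Only numpy, scipy, OpenCV 4.12 (cv2) and the standard library are available. Lean on these libraries where they do the work, as an engineer would, in place of code of your own. Each camera call takes 0.05 s, during which the arm holds its last target. There are 200 camera calls.

### The job

The tube mixer on the lab bench rocks because its orange foot does not reach the bench. With the fingertips, push the blue wedge along the bench, thin end first, under the orange foot until it is snug and takes weight, without jacking the mixer out of level; then press down firmly (about 10 N) on the green dot above that foot for a second to check that it no longer rocks, and move clear. Slide the wedge only, never pick it up, do not shove or tip the mixer, and leave the rack, the jar and the box where they are.

Things in the scene. Friction and masses are not known exactly. Their poses are not given: they have to be found in the camera images.
- wedge: Blue wedge lying loose on the bench, 120 mm long, 48 mm wide, about 0.12 kg; 3 mm thick at the thin end, rising evenly (1 in 6) to an upright heel face 23 mm high. Origin: centre of its underside; x axis along its length to the thin end (at +60 mm; heel face at -60 mm), z up. It starts 10 to 60 mm short of the orange foot, roughly pointing at it.
- foot_under (a point): Centre of the underside of the orange foot, a disc of 24 mm diameter, 8 mm high, under one corner of the mixer. Its height (8 to 11 mm) is the gap to fill. Its edge is 13 mm inside the mixer's end face. As the wedge becomes snug the push force rises steeply from about 1 N; a push of 8 to 10 N on the heel seats it well with the mixer still level.
- mixer: Tube roller mixer, loose, about 4.5 kg: white housing 180 (x) by 260 mm (y), underside 22 mm above the bench, four black rollers between two flat grey end blocks 117 mm high. Origin: at bench height under its centre; z up. It stands on three black feet; the orange fourth is at x = +70, y = -105 mm and is reached from the -y end.
- pad (a point): Green dot, 18 mm diameter, on the flat grey top of the mixer's end block, straight above the orange foot, 117 mm above the bench. Unshimmed, 3 to 5 N down here tips the mixer.
- tube_rack: White low rack of capped tubes, loose, 50 x 110 mm, 49 mm high; origin at the centre of its underside. Bystander.
- jar: Small amber jar with a white cap, loose, 44 mm diameter, 50 mm high; origin at the centre of its underside. Bystander.
- tip_box: Blue box with a yellow lid, loose, 80 x 110 mm, 58 mm high; origin at the centre of its underside. Bystander.
Things that resemble listed ones, but are neither listed nor needed, are in the scene too. What is shaped like the wedge but grey or yellow is not meant.

How it is judged:
By the outcome, as a careful person would: the job done as asked, in the order asked, and still so for the second after the job is handed in, with the robot touching nothing.
It also fails if it takes over 51 s, if anything falls off the work surface, if the arm or the gripper's body presses on something with over 40 N, if the wrist force passes 120 N, or if a joint passes its speed limit or range.

## Working session

There is one attempt and no reset: what is moved stays moved. The work goes in short steps, Python scripts to look and compute and a tool call to move; the robot and the scene stay as the last step left them, time stands still between calls to the robot, and variables do not carry over. Pictures are saved under pics/ and viewed, at most 10 in all, crops included, and the job is handed in when it is done.

Besides the shell and the picture viewer there is one more tool, called after ">>>" by a JSON object that holds its "op" and its "data". jog_arm: Moves the arm, as the interface text tells. Its arguments: {"type":"object","properties":{"increments":{"type":"array"},"grip_force":{"type":"number"}},"required":["increments"]}

```bash
mkdir -p pics; ls; python3 - <<'E'
from bench import ctrl, vision
import cv2, numpy as np
s=ctrl.get_state(); print({k:np.round(v,3).tolist() for k,v in s.items()})
for n in("scene","top"):
    im=vision.get_image(n); cv2.imwrite(f"pics/{n}0.png",im["color"])
    print(n,im["fx"],im["cx"],im["cy"],np.round(im["extrinsics"],4).tolist())
    for t in("wedge","mixer","foot_under","pad"): print(t,[(np.round(d["bbox"]).tolist(),round(d["conf"],2)) for d in vision.spot_in(n,t)[:3]])
E
```

```text
pics
{'time': 0.0, 'joint_positions': [1.143, 0.322, -0.07, 1.452, 0.023, 1.371, -0.057], 'qd': [-0.0, 0.001, -0.0, -0.0, -0.001, 0.002, -0.001], 'joint_torque': [-0.0, -49.128, -0.404, -31.253, -0.064, 0.044, 0.0], 'position': [0.278, -0.587, 0.221], 'tool_rot': [-3.063, -0.688, 0.001], 'ft_force': [0.27, -0.111, -0.194], 'torque': [-0.008, -0.02, -0.036], 'grip_force': 0.0, 'grip_width': 1.003}
scene 483.4669499409123 329.3126670061169 208.04943879782576 [[-0.7174, 0.6966, -0.0114, 0.3447], [0.5175, 0.5219, -0.6781, -0.2796], [-0.4664, -0.4924, -0.7349, 1.3748], [0.0, 0.0, 0.0, 1.0]]
wedge [([270.0, 256.0, 300.0, 305.0], 0.95), ([211.0, 175.0, 267.0, 202.0], 0.78), ([256.0, 136.0, 296.0, 166.0], 0.56)]
mixer [([316.0, 150.0, 465.0, 286.0], 0.9), ([311.0, 145.0, 349.0, 174.0], 0.54)]
foot_under []
pad [([314.0, 148.0, 466.0, 285.0], 0.82)]
top 417.538665823072 319.1285173048951 200.3258062975551 [[0.0113, -0.9995, -0.0293, 0.1079], [-0.9832, -0.0058, -0.1825, 0.5785], [0.1822, 0.0309, -0.9828, 1.0768], [0.0, 0.0, 0.0, 1.0]]
wedge [([353.0, 214.0, 392.0, 235.0], 0.94), ([420.0, 230.0, 468.0, 254.0], 0.83), ([397.0, 176.0, 437.0, 210.0], 0.75)]
mixer [([243.0, 198.0, 350.0, 275.0], 0.68)]
foot_under []
pad [([243.0, 197.0, 353.0, 277.0], 0.71), ([358.0, 255.0, 405.0, 271.0], 0.32)]
```

```bash
python3 - <<'E'
import cv2
a=cv2.imread("pics/scene0.png")[110:320,180:480]; cv2.imwrite("pics/s0c.png",cv2.resize(a,None,fx=2.66,fy=2.66,interpolation=cv2.INTER_CUBIC))
a=cv2.imread("pics/top0.png")[140:300,220:480]; cv2.imwrite("pics/t0c.png",cv2.resize(a,None,fx=3,fy=3,interpolation=cv2.INTER_CUBIC))
E
```

```text
(no output)
```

View pics/s0c.png

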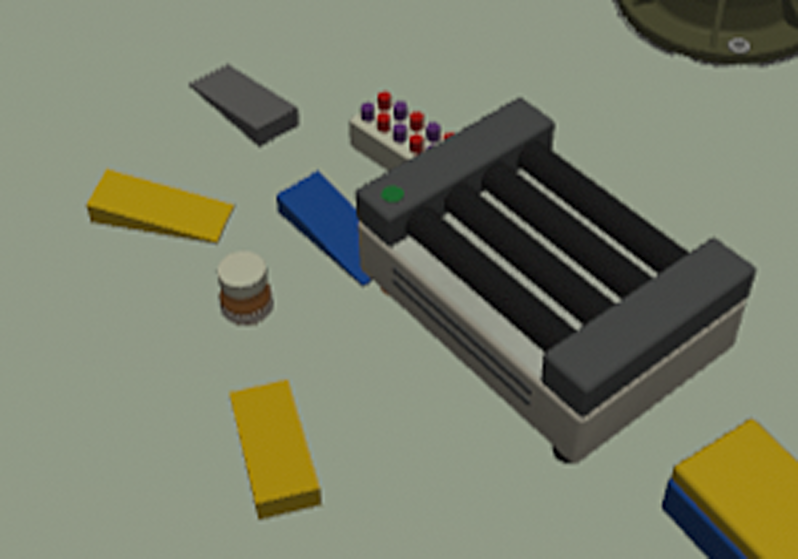

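View pics/t0c.png

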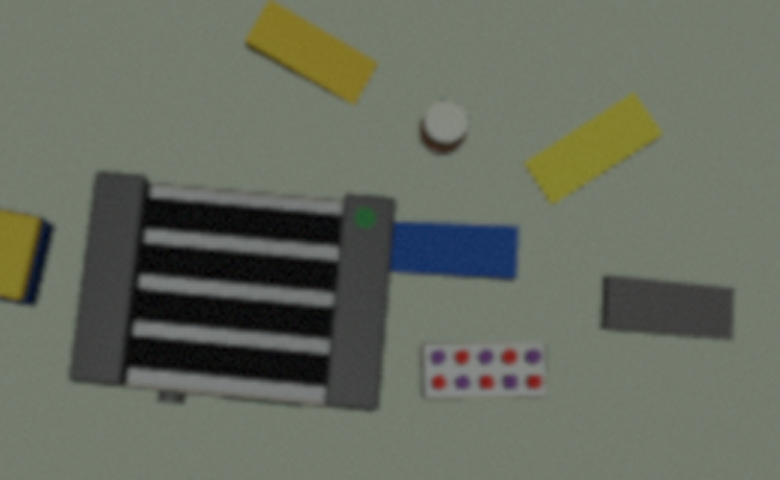

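The scene shows the blue wedge at crop (325,228) with its heel pointing away from the mixer, and the green dot at (392,194). In the top view, the dot is at crop (365,217), the wedge heel edge at x≈517 (y 226–279), and the jar (445,122) and rack (485,370) are on either side. The mixer's upper outer corners are (96,172), (396,198), (378,409) and (71,381).

```bash
cat > h.py <<'E'
import cv2, numpy as np
from scipy.optimize import minimize
def P(im):
    K=np.array([[im["fx"],0,im["cx"]],[0,im["fy"],im["cy"]],[0,0,1]]); return K,np.array(im["extrinsics"])
def proj(im,p):
    K,E=P(im); c=(np.atleast_2d(p)@E[:3,:3].T+E[:3,3])@K.T; return c[:,:2]/c[:,2:]
def back(im,uv,z):
    K,E=P(im); R,t=E[:3,:3],E[:3,3]; C=-R.T@t
    d=np.c_[np.atleast_2d(uv),np.ones(len(np.atleast_2d(uv)))]@np.linalg.inv(K).T@R
    return C+d*((z-C[2])/d[:,2])[:,None]
def T(pose,pts):
    x,y,a=pose; c,s=np.cos(a),np.sin(a); pts=np.array(pts,float)
    return np.c_[pts[:,0]*c-pts[:,1]*s+x,pts[:,0]*s+pts[:,1]*c+y,pts[:,2]]
W=[(sx*.06,sy*.024,z) for sx,zs in((-1,(0,.023)),(1,(0,.003))) for sy in(-1,1) for z in zs]
M=[(sx*.09,sy*.13,z) for sx in(-1,1) for sy in(-1,1) for z in(.022,.117)]
def mask(im,pose,pts,S=6):
    m=np.zeros((400*S,640*S),np.uint8)
    h=cv2.convexHull(((proj(im,T(pose,pts))+.5)*S-.5).astype(np.float32)).round().astype(np.int32)
    cv2.fillConvexPoly(m,h,1); return m
def blue(im):
    h=cv2.cvtColor(cv2.resize(im["color"],None,fx=6,fy=6,interpolation=cv2.INTER_CUBIC),cv2.COLOR_BGR2HSV)
    return cv2.inRange(h,(105,120,40),(125,255,255))//255
def dot(im):
    h=cv2.cvtColor(im["color"],cv2.COLOR_BGR2HSV); m=cv2.inRange(h,(50,90,30),(85,255,255))
    v,u=np.nonzero(m); return np.array([u.mean(),v.mean()]),len(u)
def fitw(ims,mix,w0):
    data=[]
    for im in ims:
        near=cv2.dilate(mask(im,w0,W),np.ones((91,91))); occ=cv2.dilate(mask(im,mix,M),np.ones((7,7)))
        ok=near*(1-occ); data.append((im,blue(im)*ok,ok))
    f=lambda p:sum(np.sum((mask(im,p,W)*ok)!=b) for im,b,ok in data)/36.
    g=np.array([w0]+[np.add(w0,d) for d in((.01,0,0),(0,.01,0),(0,0,.06))])
    r=minimize(f,w0,method="Nelder-Mead",options=dict(initial_simplex=g,xatol=1e-4,fatol=.1)); return r.x,r.fun
E
python3 - <<'E'
from bench import vision
from h import *
s=vision.get_image("scene"); t=vision.get_image("top")
for im in(s,t): uv,n=dot(im); print("dot",uv,n,back(im,uv,.117).round(4))
c=back(t,np.array([(96,172),(396,198),(378,409),(71,381)])/3+[220,140]-.3,.117)[:,:2]
print(c.round(4),np.linalg.norm(c-np.roll(c,-1,0),axis=1).round(4),c.mean(0))
pd=np.mean([back(im,dot(im)[0],.117)[0] for im in(s,t)],0)
e=c[0]+c[3]-c[1]-c[2]; a=np.arctan2(e[1],e[0])-np.pi/2   # +y axis of mixer
R=np.array([[np.cos(a),-np.sin(a)],[np.sin(a),np.cos(a)]])
m=pd[:2]-R@[.07,-.105]; mix=(*m,a); print("mixer",np.round(mix,4),"corners",T(mix,[(.09,.13,0),(.09,-.13,0),(-.09,-.13,0),(-.09,.13,0)]).round(4)[:,:2].tolist())
h=back(t,np.array([(517,226),(515,279)])/3+[220,140]-.3,.023)[:,:2]; print("heel",h, np.linalg.norm(h[0]-h[1]))
w0=np.r_[h.mean(0)+R@[0,.06],a+np.pi/2]
for ims in([t],[s],[s,t]): 
    w,f=fitw(ims,mix,w0); q=R.T@(w[:2]-m); print("wedge",w.round(4),f,"in mixer",q.round(4),"yaw rel",w[2]-a-np.pi/2)
np.save("mix.npy",mix); np.save("w.npy",w)
for n,z in((("jar"),.05),("tube_rack",.04)):
    b=np.array(vision.spot_in("top",n)[0]["bbox"]); print(n,back(t,b.reshape(2,2),z).round(3)[:,:2])
E
```

```text
dot [249.40425532  97.37234043] 94 [[ 0.4621 -0.3077  0.117 ]]
dot [341.21052632 212.15789474] 38 [[0.5358 0.0545 0.117 ]]
[[0.5737 0.2848]
 [0.5526 0.0278]
 [0.3762 0.0431]
 [0.3963 0.2985]] [0.2578 0.1771 0.2561 0.1779] [0.47468305 0.16356185]
mixer [ 0.4376 -0.0163 -0.0801] corners [[0.5377, 0.106], [0.5169, -0.1531], [0.3375, -0.1387], [0.3583, 0.1204]]
heel [[ 0.54345266 -0.08750269]
 [ 0.49461709 -0.08469363]] 0.04891629408794921
wedge [ 0.5138 -0.0196  1.5307] 16.25 in mixer [0.0763 0.0028] yaw rel 0.04000000000000048
wedge [ 0.5225 -0.0299  1.5087] 95.02777777777777 in mixer [ 0.0857 -0.0067] yaw rel 0.017987505961184924
wedge [ 0.522  -0.03    1.5049] 107.25 in mixer [ 0.0852 -0.0069] yaw rel 0.01417836417175744
jar [[ 0.647  0.007]
 [ 0.598 -0.042]]
tube_rack [[ 0.44   0.012]
 [ 0.385 -0.111]]
```

```bash
cat >> h.py <<'E'
def dot(im,uv0):
    h=cv2.cvtColor(im["color"],cv2.COLOR_BGR2HSV); m=cv2.inRange(h,(50,90,30),(85,255,255))
    v,u=np.nonzero(m); k=np.hypot(u-uv0[0],v-uv0[1])<12; return np.array([u[k].mean(),v[k].mean()]),k.sum()
E
cat > m.py <<'E'
from bench import vision
from h import *
s=vision.get_image("scene"); t=vision.get_image("top")
d=[]
for im,u in((s,(327,183)),(t,(341,212))): uv,n=dot(im,u); d.append(back(im,uv,.117)[0]); print("dot",uv,n,d[-1].round(4))
c=back(t,np.array([(96,172),(396,198),(378,409),(71,381)])/3+[220,140]-.3,.117)[:,:2]
pd=np.mean(d,0)
e=c[0]+c[3]-c[1]-c[2]; a=np.arctan2(e[1],e[0])-np.pi/2
R=np.array([[np.cos(a),-np.sin(a)],[np.sin(a),np.cos(a)]])
m=pd[:2]-R@[.07,-.105]; mix=(*m,a); print("mixer",np.round(mix,4),"corners",T(mix,[(.09,.13,0),(.09,-.13,0),(-.09,-.13,0),(-.09,.13,0)]).round(4)[:,:2].tolist())
w0=np.r_[.519,-.026,a+np.pi/2]
for ims in([t],[s],[s,t]):
    w,f=fitw(ims,mix,w0); q=R.T@(w[:2]-m); print("wedge",w.round(4),f,"in mixer",q.round(4),"yaw rel",w[2]-a-np.pi/2)
np.save("mix.npy",mix); np.save("w.npy",w)
E
python3 m.py
```

```text
dot [327.09302326 182.46511628] 43 [0.5366 0.053  0.117 ]
dot [341.21052632 212.15789474] 38 [0.5358 0.0545 0.117 ]
mixer [ 0.4748  0.164  -0.0801] corners [[0.5749, 0.2864], [0.5541, 0.0272], [0.3747, 0.0416], [0.3955, 0.3008]]
wedge [ 0.5242 -0.0254  1.5051] 64.16666666666667 in mixer [ 0.0644 -0.1849] yaw rel 0.014398781601469235
wedge [ 0.5229 -0.0279  1.5348] 35.0 in mixer [ 0.0633 -0.1874] yaw rel 0.04404032554561055
wedge [ 0.5228 -0.0266  1.5206] 110.11111111111111 in mixer [ 0.0631 -0.1861] yaw rel 0.029875991563655502
```

```bash
cat > go.py <<'E'
# usage: go.py x y z yaw(tool x direction)
import sys, numpy as np
from bench import ctrl
from scipy.spatial.transform import Rotation as R
x,y,z,a=map(float,sys.argv[1:]); s=ctrl.get_state(); Rt=R.from_rotvec(s["tool_rot"])
G=R.from_matrix(np.array([[np.cos(a),np.sin(a),0],[np.sin(a),-np.cos(a),0],[0,0,-1]]))
print("t",s["time"],"pos",np.round(s["position"],4),"t_mm",(Rt.inv().apply(np.array([x,y,z])-s["position"])*1000).round(1),"w",(Rt.inv()*G).as_rotvec().round(3),"F",np.round(s["ft_force"],2),"tau",np.round(s["torque"],2))
E
python3 go.py .518 -.121 .15 1.52
```

```text
t 0.8 pos [ 0.2779 -0.5876  0.2226] t_mm [ 416.6 -319.2   72.5] w [ 0.     0.    -1.078] F [-0.18 -0.21 -0.2 ] tau [-0.01  0.03  0.  ]
```

>>> {"op": "jog_arm", "data": {"increments": [{"tx": 417,"ty": -319,"tz": 72,"wz": -1.08,"gripper": 0.25},{"tx": 417,"ty": -319,"tz": 72,"wz": -1.08,"gripper": 0.25},{"tx": 417,"ty": -319,"tz": 72,"wz": -1.08,"gripper": 0.25},{"tx": 417,"ty": -319,"tz": 72,"wz": -1.08,"gripper": 0.25},{"tx": 417,"ty": -319,"tz": 72,"wz": -1.08,"gripper": 0.25}]}}

```text
validation failed for argument at $.in...
```

```bash
python3 go.py .518 -.121 .15 1.52
```

```text
t 0.8 pos [ 0.2779 -0.5876  0.2226] t_mm [ 416.6 -319.2   72.5] w [ 0.     0.    -1.078] F [-0.18 -0.21 -0.2 ] tau [-0.01  0.03  0.  ]
```

>>> {"op": "jog_arm", "data": {"increments": [{"tx": 33,"ty": -25,"tz": 6,"wx": 0,"wy": 0,"wz": -0.1,"gripper": 0.25},{"tx": 66,"ty": -50,"tz": 12,"wx": 0,"wy": 0,"wz": -0.2,"gripper": 0.25},{"tx": 99,"ty": -75,"tz": 18,"wx": 0,"wy": 0,"wz": -0.3,"gripper": 0.25},{"tx": 132,"ty": -100,"tz": 24,"wx": 0,"wy": 0,"wz": -0.4,"gripper": 0.25},{"tx": 165,"ty": -125,"tz": 30,"wx": 0,"wy": 0,"wz": -0.5,"gripper": 0.25}]}}

```text
time: 1.22
position: [0.3739, -0.4031, 0.1926]
tool_rot: [2.796, 1.431, -0.0]
ft_force: [0.8, -0.7, 0.9]
grip_width: 0.705
grip_force: 0.0
```

```bash
python3 go.py .518 -.121 .15 1.52
```

```text
t 1.2167 pos [ 0.3739 -0.4031  0.1926] t_mm [313.1 -48.   42.5] w [ 0.001  0.001 -0.574] F [ 0.78 -0.73  0.92] tau [-0.07 -0.1   0.06]
```

>>> {"op": "jog_arm", "data": {"increments": [{"tx": 40,"ty": -6,"tz": 6,"wx": 0,"wy": 0,"wz": -0.1,"gripper": 0.25},{"tx": 80,"ty": -12,"tz": 12,"wx": 0,"wy": 0,"wz": -0.2,"gripper": 0.25},{"tx": 120,"ty": -18,"tz": 18,"wx": 0,"wy": 0,"wz": -0.3,"gripper": 0.25},{"tx": 160,"ty": -24,"tz": 24,"wx": 0,"wy": 0,"wz": -0.4,"gripper": 0.25},{"tx": 200,"ty": -31,"tz": 30,"wx": 0,"wy": 0,"wz": -0.5,"gripper": 0.25}]}}

```text
time: 1.63
position: [0.4665, -0.2232, 0.1628]
tool_rot: [2.354, 2.078, 0.0]
ft_force: [0.6, -0.4, -0.3]
grip_width: 0.324
grip_force: 0.0
```

```bash
python3 go.py .518 -.121 .10 1.52
```

```text
t 1.6333 pos [ 0.4665 -0.2232  0.1628] t_mm [107.8  38.3  62.8] w [ 0.001  0.001 -0.074] F [ 0.62 -0.39 -0.35] tau [-0.05 -0.11 -0.05]
```

>>> {"op": "jog_arm", "data": {"increments": [{"tx": 33,"ty": 12,"tz": 5,"wx": 0,"wy": 0,"wz": -0.03,"gripper": 0.25},{"tx": 66,"ty": 25,"tz": 20,"wx": 0,"wy": 0,"wz": -0.06,"gripper": 0.25},{"tx": 95,"ty": 35,"tz": 40,"wx": 0,"wy": 0,"wz": -0.074,"gripper": 0.25},{"tx": 106,"ty": 38,"tz": 70,"wx": 0,"wy": 0,"wz": -0.074,"gripper": 0.25},{"tx": 106,"ty": 38,"tz": 103,"wx": 0,"wy": 0,"wz": -0.074,"gripper": 0.25}]}}

```text
time: 2.05
position: [0.5202, -0.1202, 0.0604]
tool_rot: [2.272, 2.165, 0.006]
ft_force: [0.5, -1.0, -1.0]
grip_width: 0.25
grip_force: 0.0
```

```bash
python3 go.py .518 -.121 .012 1.52; python3 - <<'E'
from bench import vision
import cv2
a=vision.get_image("scene")["color"][90:330,180:480]; cv2.imwrite("pics/s1c.png",cv2.resize(a,None,fx=2.4,fy=2.4,interpolation=cv2.INTER_CUBIC))
E
```

```text
t 2.05 pos [ 0.5202 -0.1202  0.0604] t_mm [-1.  -2.4 48.4] w [ 0.005 -0.001  0.002] F [ 0.51 -0.95 -1.03] tau [-0.04 -0.11  0.02]
```

View pics/s1c.png

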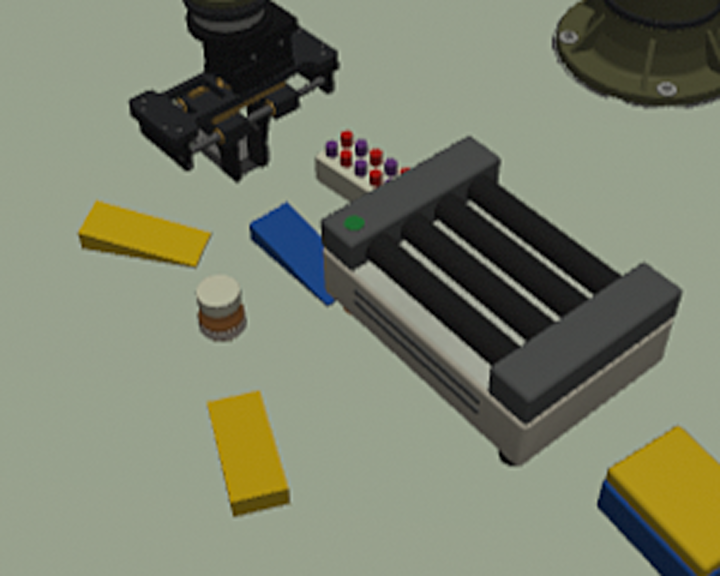

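The picture shows the fingers (crop 245,165) lined up behind the wedge heel (265,220), clear of the rack and the jar. Next I descend.

>>> {"op": "jog_arm", "data": {"increments": [{"tx": 0,"ty": -1,"tz": 15,"wx": 0,"wy": 0,"wz": 0,"gripper": 0.25},{"tx": 0,"ty": -1,"tz": 35,"wx": 0,"wy": 0,"wz": 0,"gripper": 0.25},{"tx": 0,"ty": -1,"tz": 49,"wx": 0,"wy": 0,"wz": 0,"gripper": 0.25},{"tx": 3,"ty": -1,"tz": 50,"wx": 0,"wy": 0,"wz": 0,"gripper": 0.25},{"tx": 8,"ty": -1,"tz": 50,"wx": 0,"wy": 0,"wz": 0,"gripper": 0.25}]}}

```text
time: 2.52
position: [0.516, -0.1173, 0.0097]
tool_rot: [-2.283, -2.157, 0.002]
ft_force: [0.8, 0.3, 0.7]
grip_width: 0.248
grip_force: 0.0
```

```bash
python3 go.py .519 -.096 .010 1.52; python3 - <<'E'
from bench import vision
from h import *
mix=np.load("mix.npy")
s=vision.get_image("scene"); print(fitw([s],mix,np.load("w.npy")))
E
```

```text
t 2.5167 pos [ 0.516  -0.1173  0.0097] t_mm [21.5  1.8 -0.3] w [-0.001  0.    -0.006] F [0.76 0.28 0.74] tau [-0.04 -0.08  0.01]
(array([ 0.52302968, -0.02765967,  1.52282942]), np.float64(29.22222222222222))
```

>>> {"op": "jog_arm", "data": {"increments": [{"tx": 7,"ty": 1,"tz": 0,"wx": 0,"wy": 0,"wz": 0,"gripper": 0.25},{"tx": 13,"ty": 2,"tz": 0,"wx": 0,"wy": 0,"wz": 0,"gripper": 0.25},{"tx": 17,"ty": 2,"tz": 0,"wx": 0,"wy": 0,"wz": 0,"gripper": 0.25},{"tx": 20,"ty": 2,"tz": 0,"wx": 0,"wy": 0,"wz": 0,"gripper": 0.25},{"tx": 23,"ty": 2.5,"tz": 0,"wx": 0,"wy": 0,"wz": 0,"gripper": 0.25}]}}

```text
time: 2.98
position: [0.5206, -0.0936, 0.0101]
tool_rot: [2.28, 2.159, -0.0]
ft_force: [0.7, -1.1, 0.5]
grip_width: 0.252
grip_force: 0.3
```

```bash
python3 go.py .5254 -.0688 .010 1.491; python3 - <<'E'
from bench import vision
from h import *
mix=np.load("mix.npy")
s=vision.get_image("scene"); print(fitw([s],mix,np.load("w.npy")))
E
```

```text
t 2.9833 pos [ 0.5206 -0.0936  0.0101] t_mm [25.   3.4  0.1] w [0.001 0.001 0.025] F [ 0.68 -1.13  0.51] tau [-0.15 -0.1  -0.02]
(array([ 0.52234782, -0.0234342 ,  1.51410793]), np.float64(28.916666666666668))
```

>>> {"op": "jog_arm", "data": {"increments": [{"tx": 5,"ty": 1.4,"tz": 0,"wx": 0,"wy": 0,"wz": 0.005,"gripper": 0.25},{"tx": 10,"ty": 2.8,"tz": 0,"wx": 0,"wy": 0,"wz": 0.01,"gripper": 0.25},{"tx": 15,"ty": 4.2,"tz": 0,"wx": 0,"wy": 0,"wz": 0.015,"gripper": 0.25},{"tx": 20,"ty": 5.6,"tz": 0,"wx": 0,"wy": 0,"wz": 0.02,"gripper": 0.25},{"tx": 24,"ty": 7,"tz": 0,"wx": 0,"wy": 0,"wz": 0.025,"gripper": 0.25}]}}

```text
time: 3.45
position: [0.5288, -0.0693, 0.0096]
tool_rot: [-2.308, -2.131, -0.0]
ft_force: [-0.2, -0.5, 0.7]
grip_width: 0.25
grip_force: 0.3
```

```bash
cat > wm.py <<'E'
from bench import vision
from h import *
mix=np.load("mix.npy"); a=mix[2]; R=np.array([[np.cos(a),-np.sin(a)],[np.sin(a),np.cos(a)]])
s=vision.get_image("scene"); uv,n=dot(s,(327,183)); print("dot",uv,back(s,uv,.117).round(4))
from bench import ctrl
p=ctrl.get_state()["position"][:2]
w,f=fitw([s],mix,np.r_[p+.07*R@[0,1],a+np.pi/2]); print("wedge mixframe",(R.T@(w[:2]-mix[:2])).round(4),"yawrel",round(w[2]-a-np.pi/2,3),f,"tcp mixframe",(R.T@(p-mix[:2])).round(4))
cv2.imwrite("pics/last.png",cv2.resize(s["color"][140:240,240:400],None,fx=4.5,fy=4.5,interpolation=cv2.INTER_CUBIC))
E
python3 go.py .5254 -.0688 .010 1.491; python3 wm.py
```

```text
t 3.45 pos [ 0.5288 -0.0693  0.0096] t_mm [ 0.2 -3.4 -0.4] w [-0. -0. -0.] F [-0.17 -0.5   0.68] tau [-0.12 -0.05 -0.02]
dot [327.09302326 182.46511628] [[0.5366 0.053  0.117 ]]
wedge mixframe [ 0.0698 -0.1584] yawrel 0.007 27.944444444444443 tcp mixframe [ 0.0728 -0.2272]
```

View pics/last.png

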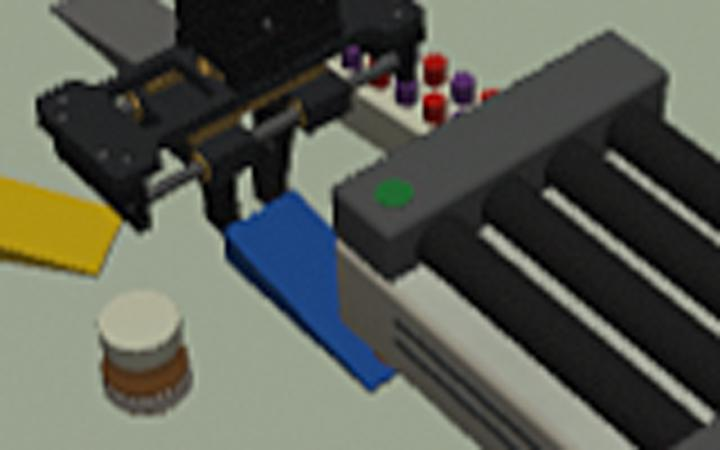

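The picture shows the two fingers squarely on the heel (crop 265,225) and the wedge straight under the end of the mixer. Next I push straight ahead in small steps.

>>> {"op": "jog_arm", "data": {"increments": [{"tx": 2,"ty": 0,"tz": 0,"wx": 0,"wy": 0,"wz": 0,"gripper": 0.25},{"tx": 4,"ty": 0,"tz": 0,"wx": 0,"wy": 0,"wz": 0,"gripper": 0.25},{"tx": 6,"ty": 0,"tz": 0,"wx": 0,"wy": 0,"wz": 0,"gripper": 0.25},{"tx": 8,"ty": 0,"tz": 0,"wx": 0,"wy": 0,"wz": 0,"gripper": 0.25},{"tx": 9,"ty": 0,"tz": 0,"wx": 0,"wy": 0,"wz": 0,"gripper": 0.25}]}}

```text
time: 3.92
position: [0.5293, -0.061, 0.0096]
tool_rot: [-2.308, -2.131, 0.0]
ft_force: [-1.0, -0.7, 1.3]
grip_width: 0.249
grip_force: 0.3
```

>>> {"op": "jog_arm", "data": {"increments": [{"tx": 0.6,"ty": 0,"tz": 0,"wx": 0,"wy": 0,"wz": 0,"gripper": 0.25},{"tx": 1.2,"ty": 0,"tz": 0,"wx": 0,"wy": 0,"wz": 0,"gripper": 0.25},{"tx": 1.8,"ty": 0,"tz": 0,"wx": 0,"wy": 0,"wz": 0,"gripper": 0.25},{"tx": 2.4,"ty": 0,"tz": 0,"wx": 0,"wy": 0,"wz": 0,"gripper": 0.25},{"tx": 3,"ty": 0,"tz": 0,"wx": 0,"wy": 0,"wz": 0,"gripper": 0.25}]}}

```text
time: 4.33
position: [0.5296, -0.0582, 0.0096]
tool_rot: [2.309, 2.131, -0.0]
ft_force: [0.3, -1.1, 0.6]
grip_width: 0.252
grip_force: 0.3
```

>>> {"op": "jog_arm", "data": {"increments": [{"tx": 0.6,"ty": 0,"tz": 0,"wx": 0,"wy": 0,"wz": 0,"gripper": 0.25},{"tx": 1.2,"ty": 0,"tz": 0,"wx": 0,"wy": 0,"wz": 0,"gripper": 0.25},{"tx": 1.8,"ty": 0,"tz": 0,"wx": 0,"wy": 0,"wz": 0,"gripper": 0.25},{"tx": 2.4,"ty": 0,"tz": 0,"wx": 0,"wy": 0,"wz": 0,"gripper": 0.25},{"tx": 2.8,"ty": 0,"tz": 0,"wx": 0,"wy": 0,"wz": 0,"gripper": 0.25}]}}

```text
time: 4.75
position: [0.5298, -0.0561, 0.0097]
tool_rot: [2.308, 2.13, -0.001]
ft_force: [-0.2, -3.0, -0.1]
grip_width: 0.253
grip_force: 1.5
```

>>> {"op": "jog_arm", "data": {"increments": [{"tx": 0.5,"ty": 0,"tz": 0,"wx": 0,"wy": 0,"wz": 0,"gripper": 0.25},{"tx": 1.0,"ty": 0,"tz": 0,"wx": 0,"wy": 0,"wz": 0,"gripper": 0.25},{"tx": 1.5,"ty": 0,"tz": 0,"wx": 0,"wy": 0,"wz": 0,"gripper": 0.25},{"tx": 2,"ty": 0,"tz": 0,"wx": 0,"wy": 0,"wz": 0,"gripper": 0.25},{"tx": 2,"ty": 0,"tz": 0,"wx": 0,"wy": 0,"wz": 0,"gripper": 0.25}]}}

```text
time: 5.17
position: [0.5299, -0.0551, 0.0097]
tool_rot: [2.308, 2.129, -0.003]
ft_force: [0.4, -6.3, 0.8]
grip_width: 0.249
grip_force: 3.0
```

>>> {"op": "jog_arm", "data": {"increments": [{"tx": 0.3,"ty": 0,"tz": 0,"wx": 0,"wy": 0,"wz": 0,"gripper": 0.25},{"tx": 0.6,"ty": 0,"tz": 0,"wx": 0,"wy": 0,"wz": 0,"gripper": 0.25},{"tx": 0.9,"ty": 0,"tz": 0,"wx": 0,"wy": 0,"wz": 0,"gripper": 0.25},{"tx": 1.2,"ty": 0,"tz": 0,"wx": 0,"wy": 0,"wz": 0,"gripper": 0.25},{"tx": 1.2,"ty": 0,"tz": 0,"wx": 0,"wy": 0,"wz": 0,"gripper": 0.25}]}}

```text
time: 5.58
position: [0.5298, -0.0549, 0.0097]
tool_rot: [2.309, 2.128, -0.004]
ft_force: [-0.3, -7.7, 1.1]
grip_width: 0.254
grip_force: 3.8
```

```bash
python3 go.py .5254 -.0688 .010 1.491; python3 wm.py;python3 go.py .5254 -.0688 .010 1.491
```

```text
t 5.5833 pos [ 0.5298 -0.0549  0.0097] t_mm [-14.2  -3.3  -0.3] w [-0.     0.003 -0.002] F [-0.33 -7.69  1.08] tau [-1.6   0.06  0.08]
dot [327.09302326 182.46511628] [[0.5366 0.053  0.117 ]]
wedge mixframe [ 0.0703 -0.1443] yawrel 0.0 20.5 tcp mixframe [ 0.0723 -0.2138]
t 5.6333 pos [ 0.5298 -0.0549  0.0097] t_mm [-14.3  -3.3  -0.3] w [-0.     0.003 -0.002] F [-0.04 -7.3   1.88] tau [-1.62  0.1  -0.06]
```

>>> {"op": "jog_arm", "data": {"increments": [{"tx": 0.3,"ty": 0,"tz": 0,"wx": 0,"wy": 0,"wz": 0,"gripper": 0.25},{"tx": 0.6,"ty": 0,"tz": 0,"wx": 0,"wy": 0,"wz": 0,"gripper": 0.25},{"tx": 0.8,"ty": 0,"tz": 0,"wx": 0,"wy": 0,"wz": 0,"gripper": 0.25},{"tx": 0.9,"ty": 0,"tz": 0,"wx": 0,"wy": 0,"wz": 0,"gripper": 0.25},{"tx": 0.9,"ty": 0,"tz": 0,"wx": 0,"wy": 0,"wz": 0,"gripper": 0.25}]}}

```text
time: 6.05
position: [0.5298, -0.0547, 0.0097]
tool_rot: [2.309, 2.127, -0.005]
ft_force: [-1.0, -8.3, 1.1]
grip_width: 0.251
grip_force: 4.4
```

>>> {"op": "jog_arm", "data": {"increments": [{"tx": 0.5,"ty": 0,"tz": 0,"wx": 0,"wy": 0,"wz": 0,"gripper": 0.25},{"tx": 0.5,"ty": 0,"tz": 0,"wx": 0,"wy": 0,"wz": 0,"gripper": 0.25},{"tx": -8,"ty": 0,"tz": 0,"wx": 0,"wy": 0,"wz": 0,"gripper": 0.25},{"tx": -25,"ty": 0,"tz": 0,"wx": 0,"wy": 0,"wz": 0,"gripper": 0.25},{"tx": -45,"ty": 0,"tz": 0,"wx": 0,"wy": 0,"wz": 0,"gripper": 0.25}]}}

```text
time: 6.47
position: [0.527, -0.0939, 0.0097]
tool_rot: [-2.304, -2.134, -0.003]
ft_force: [0.0, 0.3, -0.8]
grip_width: 0.247
grip_force: 0.0
```

>>> {"op": "jog_arm", "data": {"increments": [{"tx": 0,"ty": 0,"tz": -35,"wx": 0,"wy": 0,"wz": 0,"gripper": 0.0},{"tx": 0,"ty": 0,"tz": -70,"wx": 0,"wy": 0,"wz": 0,"gripper": 0.0},{"tx": 0,"ty": 0,"tz": -105,"wx": 0,"wy": 0,"wz": 0,"gripper": 0.0},{"tx": 0,"ty": 0,"tz": -140,"wx": 0,"wy": 0,"wz": 0,"gripper": 0.0},{"tx": 0,"ty": 0,"tz": -160,"wx": 0,"wy": 0,"wz": 0,"gripper": 0.0}]}}

```text
time: 6.88
position: [0.5285, -0.0948, 0.1738]
tool_rot: [2.304, 2.13, 0.007]
ft_force: [0.6, 0.1, 0.4]
grip_width: 0.024
grip_force: 0.0
```

```bash
python3 wm.py; python3 go.py .5362 .0538 .145 1.491
```

```text
dot [327.09302326 182.46511628] [[0.5366 0.053  0.117 ]]
wedge mixframe [ 0.0707 -0.1414] yawrel 0.004 14.666666666666666 tcp mixframe [ 0.0761 -0.2538]
t 6.9333 pos [ 0.5304 -0.0951  0.1768] t_mm [148.9  -6.2  31.6] w [0.01  0.    0.001] F [ 1.51 -0.59  2.6 ] tau [-0.02 -0.22 -0.01]
```

View pics/last.png

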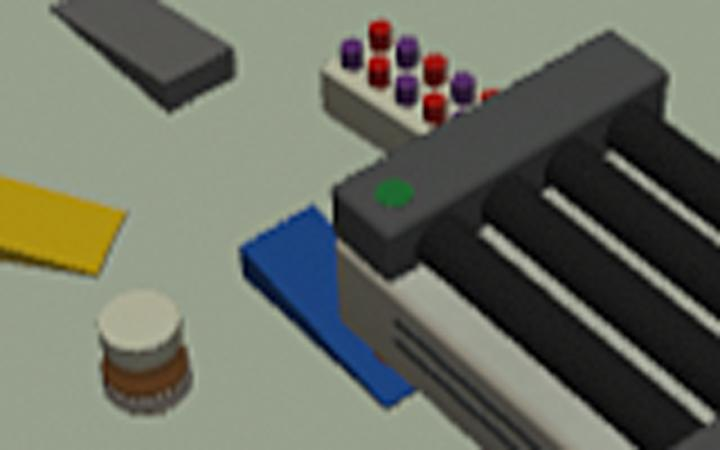

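The picture shows the wedge seated under the corner (crop 320,300), with the mixer, jar (140,350) and rack (400,90) unmoved.

>>> {"op": "jog_arm", "data": {"increments": [{"tx": 35,"ty": -1,"tz": 0,"wx": 0,"wy": 0,"wz": 0,"gripper": 0.0},{"tx": 75,"ty": -2,"tz": 5,"wx": 0,"wy": 0,"wz": 0,"gripper": 0.0},{"tx": 115,"ty": -3,"tz": 15,"wx": 0,"wy": 0,"wz": 0,"gripper": 0.0},{"tx": 149,"ty": -4,"tz": 25,"wx": 0,"wy": 0,"wz": 0,"gripper": 0.0},{"tx": 149,"ty": -4,"tz": 30,"wx": 0,"wy": 0,"wz": 0,"gripper": 0.0}]}}

```text
time: 7.35
position: [0.5331, 0.0635, 0.1389]
tool_rot: [-2.292, -2.141, -0.006]
ft_force: [-1.0, 1.1, -0.3]
grip_width: 0.004
grip_force: 0.0
```

>>> {"op": "jog_arm", "data": {"increments": [{"tx": 0,"ty": 0,"tz": 5,"wx": 0,"wy": 0,"wz": 0,"gripper": 0.0},{"tx": 0,"ty": 0,"tz": 10,"wx": 0,"wy": 0,"wz": 0,"gripper": 0.0},{"tx": 0,"ty": 0,"tz": 15,"wx": 0,"wy": 0,"wz": 0,"gripper": 0.0},{"tx": 0,"ty": 0,"tz": 15,"wx": 0,"wy": 0,"wz": 0,"gripper": 0.0},{"tx": 0,"ty": 0,"tz": 15,"wx": 0,"wy": 0,"wz": 0,"gripper": 0.0}]}}

```text
time: 7.77
position: [0.5344, 0.0514, 0.1243]
tool_rot: [-2.311, -2.128, 0.001]
ft_force: [-0.1, 0.5, -0.0]
grip_width: 0.006
grip_force: 0.0
```

```bash
python3 go.py .5362 .0538 .117 1.491
```

```text
t 7.7667 pos [0.5344 0.0514 0.1243] t_mm [2.5 1.6 7.3] w [-0.001  0.    -0.002] F [-0.09  0.53 -0.04] tau [ 0.   -0.06 -0.03]
```

>>> {"op": "jog_arm", "data": {"increments": [{"tx": 2.5,"ty": 1.6,"tz": 1,"wx": 0,"wy": 0,"wz": 0,"gripper": 0.0},{"tx": 2.5,"ty": 1.6,"tz": 3,"wx": 0,"wy": 0,"wz": 0,"gripper": 0.0},{"tx": 2.5,"ty": 1.6,"tz": 5,"wx": 0,"wy": 0,"wz": 0,"gripper": 0.0},{"tx": 2.5,"ty": 1.6,"tz": 7,"wx": 0,"wy": 0,"wz": 0,"gripper": 0.0},{"tx": 2.5,"ty": 1.6,"tz": 8,"wx": 0,"wy": 0,"wz": 0,"gripper": 0.0}]}}

```text
time: 8.18
position: [0.5365, 0.0549, 0.1174]
tool_rot: [2.308, 2.13, -0.0]
ft_force: [-3.9, -0.3, 11.0]
grip_width: 0.006
grip_force: 5.5
```

>>> {"op": "jog_arm", "data": {"increments": [{"tx": 0,"ty": 0,"tz": 0.5,"wx": 0,"wy": 0,"wz": 0,"gripper": 0.0},{"tx": 0,"ty": 0,"tz": 1,"wx": 0,"wy": 0,"wz": 0,"gripper": 0.0},{"tx": 0,"ty": 0,"tz": 1,"wx": 0,"wy": 0,"wz": 0,"gripper": 0.0},{"tx": 0,"ty": 0,"tz": 1,"wx": 0,"wy": 0,"wz": 0,"gripper": 0.0},{"tx": 0,"ty": 0,"tz": 1,"wx": 0,"wy": 0,"wz": 0,"gripper": 0.0}]}}

```text
time: 8.6
position: [0.5364, 0.0549, 0.1174]
tool_rot: [2.308, 2.13, -0.001]
ft_force: [-4.3, -1.3, 11.2]
grip_width: 0.009
grip_force: 5.5
```

>>> {"op": "jog_arm", "data": {"increments": [{"tx": 0,"ty": 0,"tz": 0,"wx": 0,"wy": 0,"wz": 0,"gripper": 0.0},{"tx": 0,"ty": 0,"tz": 0,"wx": 0,"wy": 0,"wz": 0,"gripper": 0.0},{"tx": 0,"ty": 0,"tz": 0,"wx": 0,"wy": 0,"wz": 0,"gripper": 0.0},{"tx": 0,"ty": 0,"tz": 0,"wx": 0,"wy": 0,"wz": 0,"gripper": 0.0},{"tx": 0,"ty": 0,"tz": 0,"wx": 0,"wy": 0,"wz": 0,"gripper": 0.0}]}}

```text
time: 9.02
position: [0.5365, 0.055, 0.1174]
tool_rot: [2.308, 2.13, -0.001]
ft_force: [-4.4, -0.7, 10.8]
grip_width: 0.006
grip_force: 5.4
```

>>> {"op": "jog_arm", "data": {"increments": [{"tx": 0,"ty": 0,"tz": 0,"wx": 0,"wy": 0,"wz": 0,"gripper": 0.0},{"tx": 0,"ty": 0,"tz": 0,"wx": 0,"wy": 0,"wz": 0,"gripper": 0.0},{"tx": 0,"ty": 0,"tz": 0,"wx": 0,"wy": 0,"wz": 0,"gripper": 0.0},{"tx": 0,"ty": 0,"tz": 0,"wx": 0,"wy": 0,"wz": 0,"gripper": 0.0},{"tx": 0,"ty": 0,"tz": 0,"wx": 0,"wy": 0,"wz": 0,"gripper": 0.0}]}}

```text
time: 9.43
position: [0.5365, 0.0549, 0.1174]
tool_rot: [2.308, 2.13, -0.001]
ft_force: [-4.8, -1.3, 11.4]
grip_width: 0.004
grip_force: 5.4
```

>>> {"op": "jog_arm", "data": {"increments": [{"tx": 0,"ty": 0,"tz": -5,"wx": 0,"wy": 0,"wz": 0,"gripper": 0.0},{"tx": 0,"ty": 0,"tz": -25,"wx": 0,"wy": 0,"wz": 0,"gripper": 0.0},{"tx": 0,"ty": 0,"tz": -60,"wx": 0,"wy": 0,"wz": 0,"gripper": 0.0},{"tx": -35,"ty": 0,"tz": -80,"wx": 0,"wy": 0,"wz": 0,"gripper": 0.0},{"tx": -75,"ty": 0,"tz": -90,"wx": 0,"wy": 0,"wz": 0,"gripper": 0.0}]}}

```text
time: 9.85
position: [0.5321, -0.0165, 0.2093]
tool_rot: [2.298, 2.138, 0.008]
ft_force: [2.0, -0.4, 0.2]
grip_width: 0.007
grip_force: 0.0
```

>>> {"op": "jog_arm", "data": {"increments": [{"tx": -40,"ty": 0,"tz": 0,"wx": 0,"wy": 0,"wz": 0,"gripper": 0.0},{"tx": -80,"ty": 0,"tz": 0,"wx": 0,"wy": 0,"wz": 0,"gripper": 0.0},{"tx": -110,"ty": 0,"tz": 0,"wx": 0,"wy": 0,"wz": 0,"gripper": 0.0},{"tx": -120,"ty": 0,"tz": 0,"wx": 0,"wy": 0,"wz": 0,"gripper": 0.0},{"tx": -120,"ty": 0,"tz": 0,"wx": 0,"wy": 0,"wz": 0,"gripper": 0.0}]}}

```text
time: 10.27
position: [0.5199, -0.1433, 0.2053]
tool_rot: [2.315, 2.123, -0.002]
ft_force: [-0.7, 0.6, -0.2]
grip_width: 0.009
grip_force: 0.0
```

```bash
python3 wm.py; python3 go.py .5362 .0538 .117 1.491
```

```text
dot [327.09302326 182.46511628] [[0.5366 0.053  0.117 ]]
wedge mixframe [ 0.0703 -0.1417] yawrel 0.005 14.194444444444445 tcp mixframe [ 0.0698 -0.2995]
t 10.3167 pos [ 0.5204 -0.1401  0.2054] t_mm [194.5  -0.2  88.5] w [-0.    -0.001 -0.003] F [-0.71  1.19 -0.15] tau [ 0.07 -0.13  0.01]
```

View pics/last.png

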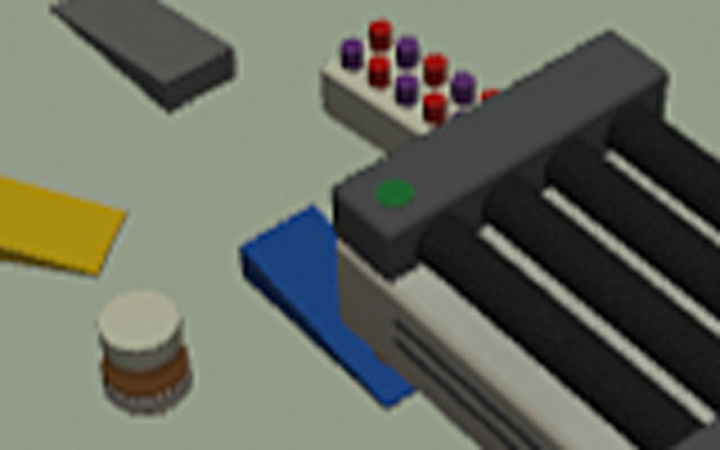

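The picture matches the one taken before the press: wedge in place (crop 320,300), dot unmoved at (394,194), robot clear.

```bash
python3 -c "
from bench import ctrl; print(ctrl.close_job())"
```

```text
the job is handed in; nothing more can be done
None
```

The job is handed in: I slid the blue wedge under the orange foot to a snug push of at least 8.3 N, then pressed the green dot with about 11 N for over a second. The mixer showed no rocking, the arm is clear, and nothing else appeared moved in the last picture.

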